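# Gather the loose sample pots in the tote's corner and hold it tipped

### The job

A reagent bottle has been left standing in the sample tote: lift it out, stand it upright on the blue mat and let go of it. Then take the tote by its handle, lift it clear of the bench and tip it towards the corner nearest the block heater until all five loose sample pots have slid together into that corner, and finish holding it like that, tipped and clear of the bench, so that I can pick the pots out. Keep every pot in the tote and leave everything else on the bench where it is.

Things in the scene. Friction and masses are not known exactly. Their poses are not given: they have to be found in the camera images.
- tote: Light grey plastic sample tote, an open rectangular tub 230 (x) by 160 (y) by 55 mm high, walls and floor 4 mm thick, about 330 g, smooth inside: the pots start to slide in it when it leans some 10 to 14 degrees. A fixed dark slate-blue carrying handle spans it along y at x = 0. Origin: centre of its underside; z up. Its yaw is within 20 degrees of the world's.
- tote_handle (a point): Centre of the tote's handle bar, the place to grip, 125 mm above the tote's underside. The bar runs along the tote's y, is 14 mm wide (x), 18 mm tall (z) and 166 mm long, flat-sided; two uprights 34 mm wide (x) at its ends join it to the tub. Axes as the tote's.
- tote_fl (a point): Outer bottom corner of the tote at its +x, +y (115 mm, 80 mm from its origin). Axes as the tote's.
- tote_fr (a point): Outer bottom corner of the tote at its +x, -y. Axes as the tote's.
- tote_nl (a point): Outer bottom corner of the tote at its -x, +y. Axes as the tote's.
- tote_nr (a point): Outer bottom corner of the tote at its -x, -y. Axes as the tote's.
- bottle_mid (a point): Centre, half-way up, of the white plastic reagent bottle with a blue screw cap and a yellow label, standing in the tote near one of its four corners (never under the handle). 104 mm tall, body 48 mm in diameter up to 58 mm, neck 34 mm; the cap is 40 mm in diameter and takes up the top 26 mm, so its middle, the place to grip, is 39 mm above this point. About 140 g. z is its axis. Closed along the tote's y, open fingers pass beside the handle.
- mat: Flat blue silicone mat fixed to the bench, left or right of the tote, 220 (x) by 160 (y) by 3 mm. Origin: centre of its underside. The jar stands on its +x end; the other end is free.
- heater: Dry block heater: white box 160 by 140 by 66 mm with a dark base, a display on its front (-x) and on top an aluminium block with six round wells, 95 mm high in all (two yellow-lidded pots in it reach 107 mm). Fixed, beyond the tote, on the left or right. Origin: centre of its underside.
- centrifuge: Mini centrifuge: round dark base 160 mm in diameter under a clear dome, 118 mm high. Fixed, beyond the tote, on the side where the heater is not. Origin: centre of its underside.
- jar_mid (a point): Centre of the small amber jar with a dark lid, 44 mm in diameter and 62 mm tall, standing on the mat. A bystander.
- rack_mid (a point): Centre of the orange tube rack with capped tubes, 60 (x) by 104 (y) by 84 mm tall, between heater and centrifuge. A bystander.
- forceps_mid (a point): Centre of the steel forceps, 125 mm long along x, 4 mm thick, lying in a steel tray (220 by 130 by 22 mm) on the side of the tote where the mat is not. A bystander.
- marker_mid (a point): Centre of the white marker pen with a dark cap, 135 mm long along x, 13 mm thick, lying across, just in front of the tote, to the left. A bystander.
- timer_mid (a point): Centre of the flat white timer, 58 by 70 by 16 mm, to the left, near the robot. A bystander.
- scanner_mid (a point): Centre of the dark handheld barcode scanner, 200 mm long along x, 62 mm wide, 34 mm thick, lying to the right, near the robot. A bystander.
- pot1_mid (a point): Centre of a small loose sample pot with an amber-yellow screw lid, 24 mm in diameter and 26 mm tall, standing in the tote; z is its axis. 12 g.
- pot2_mid (a point): Centre of a small loose sample pot with an amber-yellow screw lid, 24 mm in diameter and 26 mm tall, standing in the tote; z is its axis. 12 g.
- pot3_mid (a point): Centre of a small loose sample pot with an amber-yellow screw lid, 24 mm in diameter and 26 mm tall, standing in the tote; z is its axis. 12 g.
- pot4_mid (a point): Centre of a small loose sample pot with an amber-yellow screw lid, 24 mm in diameter and 26 mm tall, standing in the tote; z is its axis. 12 g.
- pot5_mid (a point): Centre of a small loose sample pot with an amber-yellow screw lid, 24 mm in diameter and 26 mm tall, standing in the tote; z is its axis. 12 g.

How it is judged:
By the outcome, as a careful person would: the job done as asked, in the order asked, and still so for the second after the job is handed in, while the arm keeps its last pose, push and grip.
It also fails if it takes over 61 s, if anything falls off the work surface, if the arm or the gripper's body presses on something with over 40 N, if the wrist force passes 120 N, or if a joint passes its speed limit or range.

### The arm

A 7-joint arm with a two-finger parallel gripper is mounted at the origin on the work surface. World frame = base frame: x ahead of the robot, y to its left, z up, the work surface at z = 0. Lengths are in mm, angles in rad, forces in N, time in s.
With the tool pointing down it reaches from about 400 to 875 mm from the base axis. Payload 4.4 kg.
Tool frame: the origin (TCP) lies midway between the tips of the shut fingers; the grasp point (between the pads) lies 19 mm behind it (ctrl.grip_point_offset is the distance from the TCP to the grasp point, in mm); z points along the fingers, x is the direction in which the jaws open and shut, and the axes are right-handed (so a half turn about z gives the same grasp; the last joint's range is limited). The gripper opens to 85 mm and grips with 20 to 120 N. Pads are 22 mm wide; open, the fingers measure 114 mm over their backs; the gripper's body (76 mm by 85 mm) begins 54 mm behind the grasp point. The pads swing forward as they close: fully open they stand 13 mm farther back than shut.
Start: joints at [1.268, 0.628, 0.038, 1.517, -0.027, 0.996, -0.02], TCP at [152.513, -631.868, 231.313] pointing down, gripper open.
Joint ranges: [-3.06, 3.06], [-0.37, 2.12], [-1.25, 1.32], [0.18, 2.47], [-1.1, 4.24], [0.23, 1.98], [-2.94, 2.94]. Speed limits (rad/s): [2.57, 2.57, 3.14, 3.14, 3.14, 3.14, 3.14].

### API

Orientations are given as [roll, pitch, yaw] about the fixed x, y, z axes, in that order (R = Rz(yaw) Ry(pitch) Rx(roll)).
In Python, from cell import ctrl, viewer gives the robot as it stands.
- The arm moves only by the tool apply_moves, never from a script. Its argument "series" is a list that holds one entry, the list of rows, each a list of 6 numbers: the shift along the tool's x, y, z normalised to -1 to 1, where 1 is 50 mm, then the turn, a rotation vector about the tool's x, y, z normalised to -1 to 1, where 1 is 6 degrees. In form: [[[tx, ty, tz, rx, ry, rz], ...]]. A call has exactly 5 rows; each row shifts and turns the commanded pose from where the row before left it, along the tool's axes as they then stand; what a row does not reach is not made up. A row lasts 1/8 s, in which the tool goes at most 62.5 mm and 10.7 degrees, less where a joint would pass 70% of its speed; a pose out of reach is approached as far as the arm can. A call with a number of a shift or a turn outside -1 to 1 is refused whole. A call with a gripper value outside its range is refused whole. "claw" is the gripper command: -1 is shut, 1 is fully open, values between are in proportion, set as the call begins (left out, the last holds). The fingers move at their own pace and stop on an object; the grip force is fixed at half the most. Time passes only in rows, so rows that do not move let the fingers close, or fill a call up. It gives the time, the measured TCP pose, the force and the opening at its end, in the units of the state.
- ctrl.read_state(): the state, without advancing time (a new reading comes with each control period).
- viewer.get_image(name): name is "scene" or "top"; returns the picture (480x640x3 uint8, blue, green, red); there is no depth.
- viewer.camera_info(name): a dict with "K" (3x3 intrinsics, pixels), "distortion" ([k1, k2, p1, p2, k3] as OpenCV has them; the pictures are not rectified), "R" (3x3) and "t" (3): a world point X has camera coordinates R X + t. Camera axes: x right, y down, z forward; pixel columns grow to the right and rows downward; lengths in mm; the calibration is good to about 2 mm. A picture is of the moment at which its call begins. camera_info takes no time and is no camera call.
- ctrl.finish_job(): hands the job in, once; it reports no verdict.
Trained networks look in the newest picture that a camera, given by its name, has taken for a name from the list of things; names that differ only in an ending like _2 or _b are one class to them, and where a whole thing is asked for, a point or a joint stands for the part that bears it (a point fixed in the world has none). Each returns a list of dicts, best first, with "score" (0 to 1); they miss things now and then, are a little off and sometimes report something else, mostly with a low value. They report only what shows in the picture. A call takes as long as a camera call.
- viewer.find_in(camera, label): "location" ([column, row] as shares, 0 to 1, of the picture: columns of its width, rows of its height, amid what is visible of it).
The state is a dict: "clock": time; "qpos": joint angles; "qd": joint speeds; "tau": joint torques, N m; "eef_pos": TCP position; "tool_rot": TCP orientation; "force": force on the tool from outside, world axes, zero at the start; "torque": the same for the moment, N m; "width": finger opening in mm.
Only numpy, scipy, OpenCV 4.12 (cv2) and the standard library are available. Lean on these libraries where they do the work, as an engineer would, in place of code of your own. Each camera call takes 0.05 s, during which the arm holds its last target. There are 200 camera calls.

## Working session

There is one attempt and no reset: what is moved stays moved. The work goes in short steps, Python scripts to look and compute and a tool call to move; the robot and the scene stay as the last step left them, time stands still between calls to the robot, and variables do not carry over. Pictures are saved under pics/ and viewed, about 8 in all and at most 12, crops included, and the job is handed in when it is done.

Besides the shell and the picture viewer there is one more tool, called after "Emit:" by a JSON object that holds its "name" and its "arguments". apply_moves: Moves the arm, as the interface text tells. Scaled input: -1 to 1 covers 50 mm each way for a shift and 6 degrees each way for a turn. Its arguments: {"type":"object","properties":{"series":{"type":"array","items":{"type":"array","items":{"type":"array","items":{"type":"number"}}}},"claw":{"type":"number"}},"required":["series"]}

```bash
ls; mkdir -p pics
python3 - <<'E'
from cell import ctrl, viewer
import cv2
s=ctrl.read_state(); print(s)
for c in("scene","top"):
    im=viewer.get_image(c); cv2.imwrite(f"pics/{c}0.png",im); print(c,viewer.camera_info(c))
E
```

```text
pics
{'clock': 0.0, 'qpos': array([ 1.26819092,  0.62936636,  0.03843454,  1.51837633, -0.02705704,
        0.99629779, -0.02000403]), 'qd': array([-1.06695544e-03, -1.30625409e-03, -2.05783366e-03,  1.25630869e-03,
       -6.51812695e-05,  2.79304345e-04,  1.24092609e-05]), 'tau': array([-5.15023148e-04, -5.63412130e+01,  1.22610569e+00, -1.93450302e+01,
        1.09982575e-02,  1.05996570e-02,  6.32201193e-06]), 'eef_pos': array([ 152.38885906, -631.23363531,  230.37316809]), 'tool_rot': array([-3.14156726e+00,  1.93084486e-03, -1.33402016e+00]), 'force': array([-1.02097187,  1.35045648, -0.42220247]), 'torque': array([-0.00287555,  0.02845213, -0.02699556]), 'width': 85.62151502465625}
scene {'K': array([[445.77876338,   0.        , 320.88713053],
       [  0.        , 445.77876338, 237.40045598],
       [  0.        ,   0.        ,   1.        ]]), 'distortion': array([0.03723205, 0.        , 0.        , 0.        , 0.        ]), 'R': array([[-0.44702071,  0.89426611, -0.02146157],
       [ 0.54162433,  0.25149401, -0.80211835],
       [-0.7119098 , -0.37018763, -0.59677932]]), 't': array([ 222.59119376, -178.87835651, 1278.16770221])}
top {'K': array([[573.70351552,   0.        , 319.21233385],
       [  0.        , 573.70351552, 248.27324717],
       [  0.        ,   0.        ,   1.        ]]), 'distortion': array([-0.07105538,  0.        ,  0.        ,  0.        ,  0.        ]), 'R': array([[-0.01279446, -0.99979989, -0.01537817],
       [-0.98452792,  0.01528398, -0.17455993],
       [ 0.17476004,  0.01290684, -0.98452646]]), 't': array([  10.10097989,  530.8794995 , 1093.97535085])}
```

View pics/scene0.png

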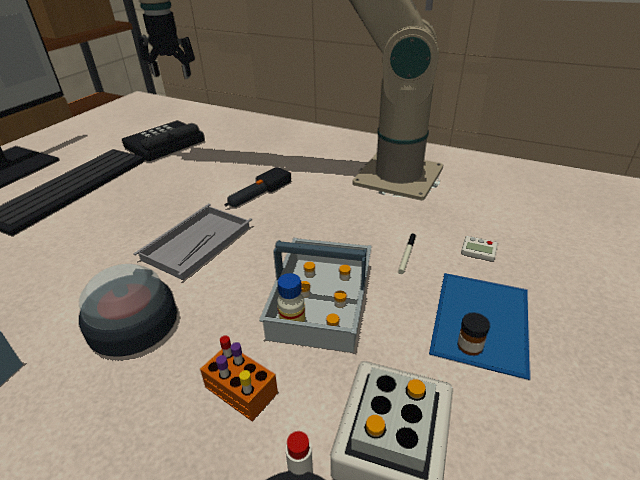

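View pics/top0.png

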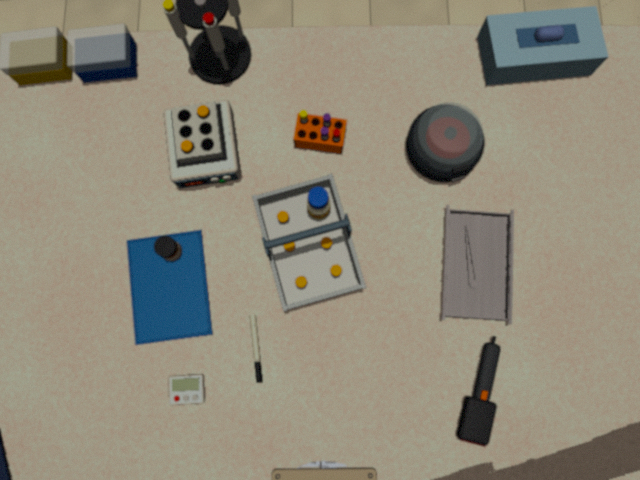

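```bash
cat > h.py <<'E'
from cell import ctrl, viewer
import numpy as np, cv2
from scipy.spatial.transform import Rotation as Rn
C={c:viewer.camera_info(c) for c in("scene","top")}
def ray(c,px):
    i=C[c]; u=cv2.undistortPoints(np.array([[px]],float),i["K"],i["distortion"])[0,0]
    return -i["R"].T@i["t"], i["R"].T@np.array([u[0],u[1],1])
def at_z(c,px,z):
    o,d=ray(c,px); return o+d*(z-o[2])/d[2]
def tri(p,q):
    o1,d1=ray("scene",p); o2,d2=ray("top",q)
    s=np.linalg.lstsq(np.c_[d1,-d2],o2-o1,rcond=None)[0]
    a,b=o1+s[0]*d1,o2+s[1]*d2; return (a+b)/2,np.linalg.norm(a-b)
def proj(c,X):
    i=C[c]; return cv2.projectPoints(np.atleast_2d(np.array(X,float)),cv2.Rodrigues(i["R"])[0],i["t"],i["K"],i["distortion"])[0][:,0]
def find(c,l):
    return [(round(r["score"],2),np.round(np.array(r["location"])*[640,480],1)) for r in viewer.find_in(c,l)]
def tool():
    s=ctrl.read_state(); return s["eef_pos"],Rn.from_euler("xyz",s["tool_rot"]).as_matrix(),s
def delta(p,Rt):
    """shift in tool axes (units of 50mm), rotvec (units of 6 deg) from the present pose"""
    x,R,s=tool(); return np.round(R.T@(np.array(p)-x)/50,2), np.round(np.degrees(Rn.from_matrix(R.T@Rt).as_rotvec())/6,2)
E
python3 - <<'E'
from h import *
for l in ["tote_handle","tote_fl","tote_fr","tote_nl","tote_nr","bottle_mid","mat","jar_mid","heater","pot1_mid"]:
    a,b=find("scene",l),find("top",l)
    print(l,a[:6],b[:6])
    if a and b: print("   tri",*[np.round(v,1) for v in tri(a[0][1],b[0][1])])
print("rim",[np.round(at_z("top",p,55)[:2]) for p in [(254,194),(332,177),(363,293),(286,308)]])
print("mat",[np.round(at_z("top",p,3)[:2]) for p in [(127,239),(201,231),(212,333),(136,342)]])
print("bottle cap",at_z("top",(318,196),104))
E
```

```text
tote_handle [(0.83, array([318.1, 293.2])), (0.4, array([239.8, 381.4]))] [(0.93, array([309. , 246.8]))]
   tri [542.1  20.5  12.5] 7.6
tote_fl [(0.78, array([319.8, 292.7]))] [(0.93, array([306.3, 248.3]))]
   tri [539.6  24.7  13.3] 10.6
tote_fr [(0.7, array([321.9, 296. ])), (0.58, array([291. , 300.1]))] [(0.81, array([307.8, 245. ])), (0.46, array([467.4, 249.9])), (0.25, array([320.6, 201.7]))]
   tri [544.8  26.2   9.8] 0.5
tote_nl [(0.64, array([321.2, 292.7]))] [(0.87, array([306.9, 247.6])), (0.56, array([328. , 241.4]))]
   tri [539.9  25.4  14. ] 6.1
tote_nr [(0.81, array([319.4, 293.9])), (0.66, array([492. , 322.3]))] [(0.85, array([303.9, 245.5]))]
   tri [545.5  28.3  16.7] 13.2
bottle_mid [(0.82, array([290.1, 300.6]))] [(0.93, array([319. , 201.9])), (0.57, array([444.1, 141.4]))]
   tri [623.2   1.9  57.2] 0.6
mat [(0.69, array([489.6, 323. ]))] [(0.68, array([168.2, 291.4]))]
   tri [454.2 325.7 -14.8] 11.0
jar_mid [(0.89, array([474.1, 331.3]))] [(0.74, array([167.4, 250.9])), (0.3, array([306.5, 247.4]))]
   tri [532.6 310.2  34.6] 0.6
heater [(0.66, array([391.4, 427.9])), (0.42, array([474.1, 334.4]))] [(0.77, array([200.8, 144.4]))]
   tri [758.9 244.9  34.9] 6.4
pot1_mid [(0.6, array([340.8, 298.3])), (0.46, array([344.7, 273.3]))] [(0.68, array([303.8, 281.4]))]
   tri [477.2  37.1 -51.8] 1.7
rim [array([643., 132.]), array([675., -25.]), array([440., -82.]), array([413.,  68.])]
mat [array([565., 407.]), array([579., 250.]), array([368., 223.]), array([351., 379.])]
bottle cap [622.73122273   2.86152426 104.        ]
```

Run:
```python
import cv2,numpy as np
a=cv2.imread("pics/top0.png")[165:320,235:385]; b=cv2.imread("pics/scene0.png")[230:360,255:385]
a=cv2.resize(a,None,fx=3.5,fy=3.5,interpolation=cv2.INTER_CUBIC)[:543]; b=cv2.resize(b,None,fx=3.8,fy=3.8,interpolation=cv2.INTER_CUBIC)
b=cv2.resize(b,(275*1,275)) if 0 else b
cv2.imwrite("pics/ct.png",a)
cv2.imwrite("pics/cs.png",b)
```

```text
(no output)
```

View pics/ct.png

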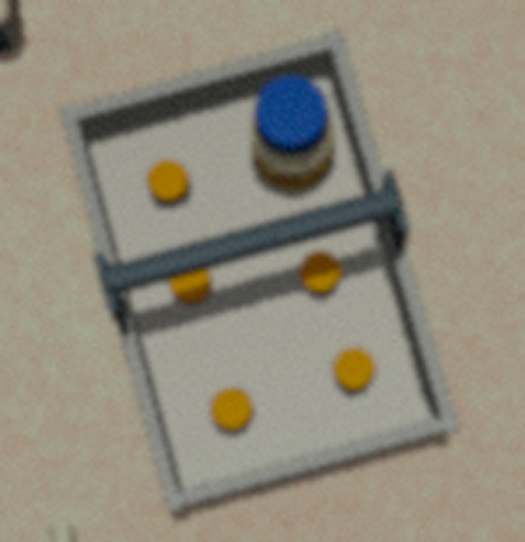

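View pics/cs.png

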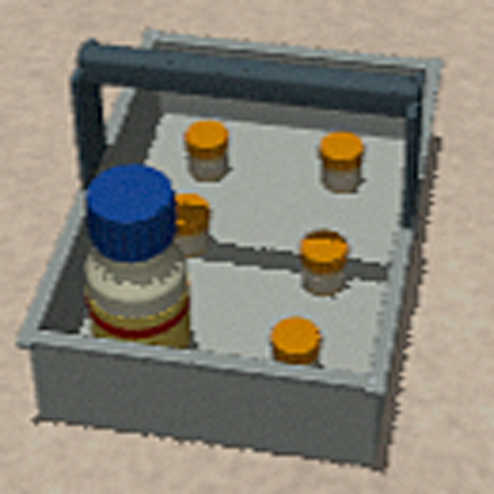

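Run:
```python
from h import *
from scipy.optimize import least_squares
T=lambda x,y:(235+x/3.5,165+y/3.5); S=lambda x,y:(255+x/3.8,230+y/3.8)
obs=[("top",T(65,110),(115,80,55)),("top",T(340,36),(115,-80,55)),("top",T(452,425),(-115,-80,55)),("top",T(178,498),(-115,80,55)),
("top",T(252,241),(0,0,134)),
("scene",S(38,420),(115,-80,0)),("scene",S(383,467),(115,80,0)),("scene",S(20,343),(115,-80,55)),("scene",S(388,385),(115,80,55)),("scene",S(440,65),(-115,80,55)),("scene",S(150,32),(-115,-80,55))]
def pts(p):
    c,s=np.cos(p[2]),np.sin(p[2]); return [np.array([p[0]+c*X[0]-s*X[1],p[1]+s*X[0]+c*X[1],X[2]]) for _,_,X in obs]
f=lambda p:np.concatenate([proj(o[0],X)[0]-o[1] for o,X in zip(obs,pts(p))])
r=least_squares(f,[545,25,0.2],loss="soft_l1"); print(r.x,np.degrees(r.x[2])); print(np.round(f(r.x).reshape(-1,2),1))
c,s=np.cos(r.x[2]),np.sin(r.x[2])
tl=lambda X:np.round(np.array([[c,s],[-s,c]])@(np.array(X[:2])-r.x[:2]),1)
b=at_z("top",T(291,112),104); b2=at_z("scene",S(132,190),104);print("cap",b,b2,tl(b),tl(b2))
for q in [(168,181),(190,282),(321,270),(354,368),(232,409)]:
    P=at_z("top",T(*q),30); print("pot",tl(P))
```

```text
[5.46690932e+02 2.51057860e+01 2.69584824e-01] 15.446072627264515
[[ 0.2  0.6]
 [-2.1  0.1]
 [-0.8 -2.3]
 [-1.5 -0.2]
 [-0.8 -2. ]
 [ 0.2 -1. ]
 [-2.1 -0.8]
 [ 1.9 -2.1]
 [-2.7 -0.8]
 [-1.6 -0.3]
 [-0.2  0.8]]
cap [620.74381514   2.61201853 104.        ] [619.48243554   2.79671437 104.        ] [ 65.4 -41.4] [ 64.2 -40.9]
pot [65.4 34.6]
pot [ 4.1 38.4]
pot [-10.4 -36.2]
pot [-70.5 -38.3]
pot [-73.6  35.3]
```

Run:
```python
from h import *
D=lambda yaw:Rn.from_euler("xyz",[np.pi,0,np.radians(yaw)]).as_matrix()
t=at_z("top",(235+291/3.5-.36,165+112/3.5-.36),108); s=at_z("scene",(255+132/3.8-.36,230+190/3.8-.36),108); print(t,s)
print(delta([619,3,190],D(-74.6)))
```

```text
[620.38141534   3.23604112 108.        ] [622.68984899   4.20751403 108.        ]
(array([-10.15, -12.05,   0.83]), array([-0.  ,  0.  , -0.31]))
```

Emit:
{"name": "apply_moves", "arguments": {"series": [[[-0.68,-0.8,0,0,0,0],[-0.68,-0.8,0,0,0,0],[-0.68,-0.8,0,0,0,-0.1],[-0.68,-0.8,0,0,0,-0.1],[-0.68,-0.8,0,0,0,-0.1]]], "claw": 1}}

```text
clock: 1.72
eef_pos: [306.8, -417.4, 231.6]
tool_rot: [-3.141, -0.001, -1.302]
force: [0.3, 0.4, 0.3]
width: 85.3
```

Emit:
{"name": "apply_moves", "arguments": {"series": [[[-0.68,-0.8,0,0,0,0],[-0.68,-0.8,0,0,0,0],[-0.68,-0.8,0,0,0,0],[-0.68,-0.8,0,0,0,0],[-0.68,-0.8,0,0,0,0]]]}}

```text
clock: 2.35
eef_pos: [454.5, -200.5, 231.6]
tool_rot: [-3.141, -0.001, -1.303]
force: [1.0, -0.6, -0.0]
width: 85.4
```

Emit:
{"name": "apply_moves", "arguments": {"series": [[[-0.6,-0.7,0,0,0,0],[-0.6,-0.7,0,0,0,0],[-0.5,-0.6,0,0,0,0],[-0.4,-0.5,0,0,0,0],[0,0,0,0,0,0]]]}}

```text
clock: 2.98
eef_pos: [547.7, -64.3, 231.3]
tool_rot: [-3.14, 0.001, -1.298]
force: [0.5, -1.4, 0.2]
width: 85.2
```

```bash
cat >> h.py <<'E'
D=lambda yaw:Rn.from_euler("xyz",[np.pi,0,np.radians(yaw)]).as_matrix()
E
python3 - <<'E'
from h import *
s=tool()[2]; print(s["clock"],s["qpos"],s["eef_pos"],np.degrees(s["tool_rot"]))
print(delta([620.5,3.5,190],D(-74.6)))
E
```

```text
2.975 [ 0.08463384  0.48553901 -0.02614624  1.79612329  0.01403517  0.8589305
 -1.24530388] [547.71014046 -64.27575182 231.30862517] [-1.79905994e+02  6.28199039e-02 -7.43502187e+01]
(array([-0.91, -1.77,  0.83]), array([-0.02,  0.01,  0.04]))
```

Emit:
{"name": "apply_moves", "arguments": {"series": [[[-0.3,-0.6,0.2,0,0,0],[-0.3,-0.6,0.2,0,0,0],[-0.2,-0.4,0.2,0,0,0],[-0.11,-0.17,0.2,0,0,0],[0,0,0,0,0,0]]]}}

```text
clock: 3.6
eef_pos: [618.5, -0.4, 190.2]
tool_rot: [3.139, 0.0, -1.302]
force: [-0.2, -0.4, 0.5]
width: 85.0
```

Run:
```python
from h import *
print(delta([620.5,3.5,72],D(-74.6)))
cv2.imwrite("pics/s1.png",cv2.resize(viewer.get_image("scene")[150:360,200:420],None,fx=2.5,fy=2.5))
```

```text
(array([-0.06, -0.07,  2.36]), array([ 0.03,  0.  , -0.  ]))
```

View pics/s1.png

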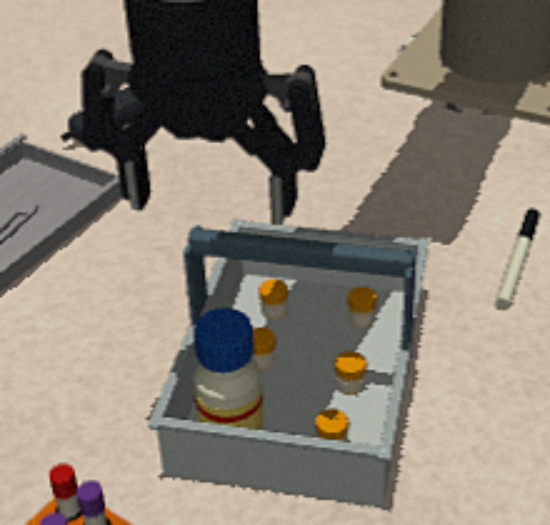

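The open fingers (crop 133,200 and 282,220) straddle the cap (222,335), in line along the tote's y. Descending.

Emit:
{"name": "apply_moves", "arguments": {"series": [[[-0.03,-0.04,0.6,0,0,0],[-0.03,-0.03,0.6,0,0,0],[0,0,0.6,0,0,0],[0,0,0.4,0,0,0],[0,0,0.16,0,0,0]]]}}

```text
clock: 4.28
eef_pos: [621.1, 2.3, 72.8]
tool_rot: [3.14, -0.0, -1.304]
force: [-0.0, 0.1, 0.6]
width: 85.6
```

Emit:
{"name": "apply_moves", "arguments": {"series": [[[0,0,0,0,0,0],[0,0,0,0,0,0],[0,0,0,0,0,0],[0,0,0,0,0,0],[0,0,0,0,0,0]]], "claw": -1}}

```text
clock: 4.9
eef_pos: [623.1, 3.8, 74.7]
tool_rot: [-3.139, -0.001, -1.302]
force: [-1.0, 0.1, 6.1]
width: 39.0
```

Emit:
{"name": "apply_moves", "arguments": {"series": [[[0,0,0,0,0,0],[0,0,0,0,0,0],[0,0,0,0,0,0],[0,0,0,0,0,0],[0,0,0,0,0,0]]]}}

```text
clock: 5.52
eef_pos: [623.1, 3.8, 74.7]
tool_rot: [-3.139, -0.001, -1.302]
force: [-1.2, -0.1, 5.2]
width: 38.1
```

Emit:
{"name": "apply_moves", "arguments": {"series": [[[0,0,-0.3,0,0,0],[0,0,-0.7,0,0,0],[0,0,-0.8,0,0,0],[0,0,-0.8,0,0,0],[0,0,-0.6,0,0,0]]]}}

```text
clock: 6.15
eef_pos: [622.3, 3.7, 236.0]
tool_rot: [-3.14, -0.0, -1.303]
force: [0.8, -0.4, -1.4]
width: 38.5
```

Run:
```python
from h import *
print(tool()[2]["width"],tool()[2]["force"],delta([411,308,235],D(-74.6)))
```

```text
38.528465091427385 [ 0.81959683 -0.40004798 -1.36988271] (array([-6.99,  2.46,  0.01]), array([-0.02, -0.  , -0.01]))
```

Emit:
{"name": "apply_moves", "arguments": {"series": [[[-0.4,0.1,0,0,0,0],[-0.8,0.26,0,0,0,0],[-0.8,0.3,0,0,0,0],[-0.8,0.3,0,0,0,0],[-0.8,0.3,0,0,0,0]]]}}

```text
clock: 6.78
eef_pos: [510.8, 162.4, 232.3]
tool_rot: [3.139, 0.001, -1.301]
force: [0.2, 0.5, -0.5]
width: 39.0
```

Emit:
{"name": "apply_moves", "arguments": {"series": [[[-0.8,0.3,0,0,0,0],[-0.8,0.3,0,0,0,0],[-0.8,0.3,0,0,0,0],[-0.6,0.2,0,0,0,0],[-0.39,0.1,0,0,0,0]]]}}

```text
clock: 7.4
eef_pos: [407.4, 309.7, 232.4]
tool_rot: [3.139, -0.0, -1.299]
force: [0.0, -0.2, -1.5]
width: 38.7
```

Emit:
{"name": "apply_moves", "arguments": {"series": [[[0,0,0.4,0,0,0],[0,0,0.6,0,0,0],[0,0,0.6,0,0,0],[0,0,0.6,0,0,0],[0,0,0.4,0,0,0]]]}}

```text
clock: 8.02
eef_pos: [408.2, 307.7, 101.3]
tool_rot: [3.138, -0.001, -1.301]
force: [0.5, -0.3, -0.8]
width: 38.7
```

Run:
```python
from h import *
s=tool()[2]; print(s["force"],delta([411,308,75],D(-74.6)))
a=cv2.resize(viewer.get_image("scene")[150:400,330:600],None,fx=1.9,fy=1.9); b=cv2.resize(viewer.get_image("top")[200:420,90:270],None,fx=1.5,fy=1.5)
c=np.zeros((475,800,3),np.uint8); c[:a.shape[0],:a.shape[1]]=a; c[:b.shape[0],515:515+b.shape[1]]=b
cv2.imwrite("pics/s2.png",c)
```

```text
[ 0.48356544 -0.33235697 -0.81642181] (array([ 0.01, -0.06,  0.53]), array([ 0.04, -0.01,  0.01]))
```

View pics/s2.png

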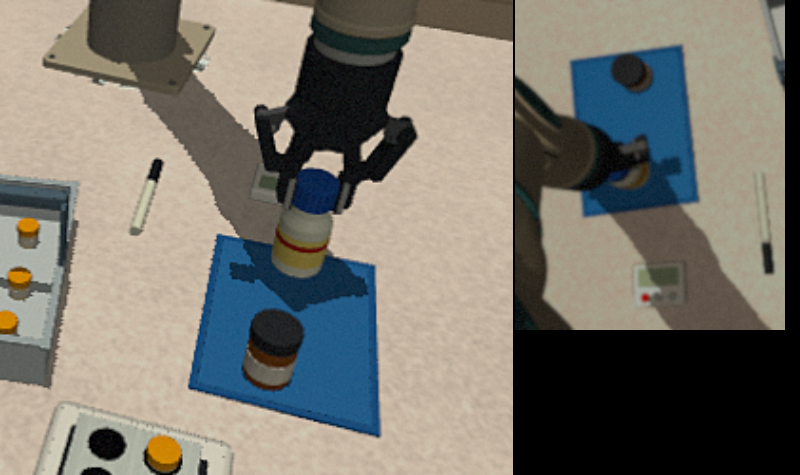

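The bottle hangs upright above the mat's free end (crop 300,265), jar well clear at (270,350). Moving 10 mm further in and lowering.

Emit:
{"name": "apply_moves", "arguments": {"series": [[[0.03,-0.12,0.1,0,0,0],[0.02,-0.1,0.2,0,0,0],[0,0,0.13,0,0,0],[0,0,0.05,0,0,0],[0,0,0.0,0,0,0]]]}}

```text
clock: 8.75
eef_pos: [421.9, 308.6, 79.2]
tool_rot: [3.141, -0.0, -1.303]
force: [0.2, 0.2, -1.0]
width: 38.3
```

Emit:
{"name": "apply_moves", "arguments": {"series": [[[0,0,0.03,0,0,0],[0,0,0.02,0,0,0],[0,0,0.01,0,0,0],[0,0,0,0,0,0],[0,0,0,0,0,0]]]}}

```text
clock: 9.38
eef_pos: [422.2, 308.7, 76.4]
tool_rot: [-3.141, 0.0, -1.303]
force: [0.6, -0.2, -1.0]
width: 38.3
```

Emit:
{"name": "apply_moves", "arguments": {"series": [[[0,0,0.03,0,0,0],[0,0,0.03,0,0,0],[0,0,0,0,0,0],[0,0,0,0,0,0],[0,0,0,0,0,0]]]}}

```text
clock: 10.0
eef_pos: [422.3, 308.7, 73.6]
tool_rot: [-3.141, 0.0, -1.303]
force: [-1.5, -0.4, 5.7]
width: 38.6
```

Emit:
{"name": "apply_moves", "arguments": {"series": [[[0,0,0,0,0,0],[0,0,0,0,0,0],[0,0,0,0,0,0],[0,0,0,0,0,0],[0,0,0,0,0,0]]], "claw": 1}}

```text
clock: 10.62
eef_pos: [422.1, 308.6, 73.3]
tool_rot: [3.142, -0.0, -1.303]
force: [-0.1, 0.1, 0.6]
width: 85.5
```

Emit:
{"name": "apply_moves", "arguments": {"series": [[[0,0,-0.3,0,0,0],[0,0,-0.6,0,0,0],[0,0,-0.8,0,0,0],[0,0,-0.9,0,0,0],[0,0,-0.9,0,0,0]]]}}

```text
clock: 11.25
eef_pos: [422.0, 308.5, 250.9]
tool_rot: [-3.141, 0.0, -1.303]
force: [0.2, 1.3, -0.4]
width: 85.5
```

Run:
```python
from h import *
print(find("scene","bottle_mid"),proj("scene",[422,308.5,55]))
print(tool()[2]["width"],tool()[0],delta([547,25,240],D(15.4)),delta([547,25,240],D(-74.6)))
```

```text
[(0.59, array([490.8, 268.5]))] [[487.42749392 282.26989451]]
85.14396428092867 [424.71807339 310.62183336 256.56727765] (array([ 6.16, -0.84,  0.31]), array([ -0.11,  -0.05, -15.01])) (array([ 6.16, -0.84,  0.31]), array([-0.1 ,  0.04, -0.01]))
```

Emit:
{"name": "apply_moves", "arguments": {"series": [[[0,0,0,0,0,-1],[0,0,0,0,0,-1],[0,0,0,0,0,-1],[0,0,0,0,0,-1],[0,0,0,0,0,-1]]]}}

```text
clock: 11.92
eef_pos: [422.1, 308.5, 249.2]
tool_rot: [-3.141, -0.0, -0.776]
force: [-0.4, -0.9, -1.3]
width: 85.3
```

Emit:
{"name": "apply_moves", "arguments": {"series": [[[0,0,0,0,0,-1],[0,0,0,0,0,-1],[0,0,0,0,0,-1],[0,0,0,0,0,-1],[0,0,0,0,0,-1]]]}}

```text
clock: 12.55
eef_pos: [422.2, 308.5, 249.2]
tool_rot: [-3.141, -0.001, -0.252]
force: [-0.1, 0.2, -0.4]
width: 85.6
```

Emit:
{"name": "apply_moves", "arguments": {"series": [[[0,0,0,0,0,-1],[0,0,0,0,0,-1],[0,0,0,0,0,-1],[0,0,0,0,0,-1],[0,0,0,0,0,-1]]]}}

```text
clock: 13.18
eef_pos: [422.2, 308.4, 249.1]
tool_rot: [3.141, -0.001, 0.272]
force: [0.4, -0.5, 0.0]
width: 85.6
```

Run:
```python
from h import *
a=viewer.get_image("scene"); b=viewer.get_image("top"); cv2.imwrite("pics/sA.png",a); cv2.imwrite("pics/tA.png",b)
a=cv2.resize(a[180:400,250:560],None,fx=1.6,fy=1.6,interpolation=cv2.INTER_CUBIC); b=cv2.resize(b[165:320,235:385],None,fx=2,fy=2,interpolation=cv2.INTER_CUBIC)
c=np.zeros((360,800,3),np.uint8); c[:a.shape[0],:a.shape[1]]=a; c[:b.shape[0],498:498+b.shape[1]]=b
cv2.imwrite("pics/s3.png",c)
print(tool()[2]["qpos"],delta([546,25,240],D(15.4)))
```

```text
[-0.35829179  0.45664128 -0.47054926  1.8396834   0.25764787  0.90486359
 -0.67956859] (array([0.88, 6.12, 0.18]), array([ 0.  , -0.01, -0.01]))
```

View pics/s3.png

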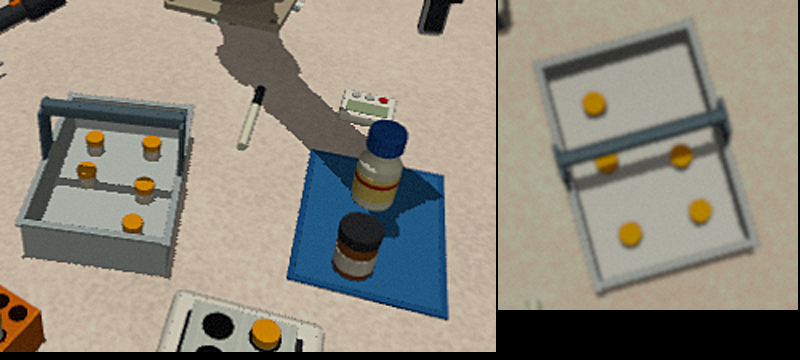

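Run:
```python
from h import *
for p in [(306.6,233.5),(307.2,234.2)]: print(at_z("top",p,134))
# handle colour in the top picture
b=cv2.imread("pics/tA.png").astype(int); m=((b[...,0]-b[...,2]>15)&(b.sum(2)<330)); m[:190]=0;m[300:]=0;m[:,:255]=0;m[:,365:]=0
y,x=np.nonzero(m); pts=np.c_[x,y].astype(np.float32); print(len(pts),cv2.minAreaRect(pts), pts.mean(0))
s=(pts[:,0]>280)&(pts[:,0]<335); v=np.polyfit(pts[s,0],pts[s,1],1); print(v, at_z("top",(280,np.polyval(v,280)),131),at_z("top",(335,np.polyval(v,335)),131))
```

```text
[543.49906188  24.33802431 134.        ]
[542.16522046  23.24362721 134.        ]
422 ((306.8817138671875, 235.40101623535156), (12.619810104370117, 86.33097076416016), 75.46554565429688) [306.545   233.16588]
[-2.79594819e-01  3.18791445e+02] [531.70802255  73.69680255 131.        ] [559.09739179 -28.31205326 131.        ]
```

Bottle stands upright and free on the mat (crop 375,175), tote and pots undisturbed. Now over to the handle.

Emit:
{"name": "apply_moves", "arguments": {"series": [[[0.1,0.4,0,0,0,0],[0.1,0.8,0,0,0,0],[0.15,0.9,0,0,0,0],[0.1,0.9,0,0,0,0],[0.1,0.9,0,0,0,0]]]}}

```text
clock: 13.9
eef_pos: [500.8, 126.4, 248.9]
tool_rot: [3.141, -0.001, 0.266]
force: [0.8, 0.4, 0.1]
width: 85.3
```

Emit:
{"name": "apply_moves", "arguments": {"series": [[[0.1,0.9,0.1,0,0,0],[0.1,0.8,0.3,0,0,0],[0.1,0.52,0.3,0,0,0],[0,0,0.3,0,0,0],[0,0,0,0,0,0]]]}}

```text
clock: 14.52
eef_pos: [542.8, 26.5, 197.1]
tool_rot: [-3.14, 0.003, 0.27]
force: [-0.2, 0.0, 1.2]
width: 85.5
```

Run:
```python
from h import *
print(delta([544.5,24.5,105],D(15.2)))
```

```text
(array([0.03, 0.05, 1.84]), array([-0.02,  0.03,  0.04]))
```

Emit:
{"name": "apply_moves", "arguments": {"series": [[[0.03,0.03,0.5,0,0,0],[0,0,0.5,0,0,0],[0,0,0.5,0,0,0],[0,0,0.3,0,0,0],[0,0,0.04,0,0,0]]]}}

```text
clock: 15.15
eef_pos: [545.6, 24.9, 105.9]
tool_rot: [-3.141, 0.001, 0.27]
force: [-0.2, 0.0, -0.9]
width: 85.1
```

Emit:
{"name": "apply_moves", "arguments": {"series": [[[0,0,0,0,0,0],[0,0,0,0,0,0],[0,0,0,0,0,0],[0,0,0,0,0,0],[0,0,0,0,0,0]]], "claw": -0.5}}

```text
clock: 15.78
eef_pos: [546.1, 23.7, 106.4]
tool_rot: [3.142, -0.0, 0.268]
force: [0.1, 0.2, -0.6]
width: 21.5
```

Emit:
{"name": "apply_moves", "arguments": {"series": [[[0,0,0,0,0,0],[0,0,0,0,0,0],[0,0,0,0,0,0],[0,0,0,0,0,0],[0,0,0,0,0,0]]], "claw": -1}}

```text
clock: 16.4
eef_pos: [546.2, 23.8, 106.5]
tool_rot: [3.141, -0.0, 0.268]
force: [-1.1, -1.3, 4.8]
width: 13.3
```

Emit:
{"name": "apply_moves", "arguments": {"series": [[[0,0,0,0,0,0],[0,0,0,0,0,0],[0,0,0,0,0,0],[0,0,0,0,0,0],[0,0,0,0,0,0]]]}}

```text
clock: 17.02
eef_pos: [546.2, 23.8, 106.6]
tool_rot: [3.141, -0.0, 0.268]
force: [-1.0, -0.1, 5.3]
width: 12.8
```

Emit:
{"name": "apply_moves", "arguments": {"series": [[[0,0,-0.1,0,0,0],[0,0,-0.3,0,0,0],[0,0,-0.4,0,0,0],[0,0,-0.4,0,0,0],[0,0,-0.4,0,0,0]]]}}

```text
clock: 17.65
eef_pos: [545.7, 23.7, 187.4]
tool_rot: [-3.141, 0.0, 0.268]
force: [0.4, -1.5, -5.0]
width: 13.0
```

Emit:
{"name": "apply_moves", "arguments": {"series": [[[0,0,-0.4,0,0,0],[0,0,-0.4,0,0,0],[0,0,-0.4,0,0,0],[0,0,-0.4,0,0,0],[0,0,-0.2,0,0,0]]]}}

```text
clock: 18.27
eef_pos: [546.1, 23.9, 277.7]
tool_rot: [3.141, -0.001, 0.268]
force: [-0.2, -0.1, -4.5]
width: 12.7
```

Run:
```python
from h import *
p,R,s=tool(); print(s["qpos"],s["force"],s["width"])
a=viewer.get_image("scene"); b=viewer.get_image("top")
a=cv2.resize(a[100:360,210:450],None,fx=1.8,fy=1.8,interpolation=cv2.INTER_CUBIC); b=cv2.resize(b[140:340,215:405],None,fx=1.9,fy=1.9,interpolation=cv2.INTER_CUBIC)
c=np.zeros((470,800,3),np.uint8); c[:a.shape[0],:a.shape[1]]=a; c[:b.shape[0],435:435+b.shape[1]]=b
cv2.imwrite("pics/s4.png",c)
```

```text
[ 0.21188614  0.45617675 -0.45188213  1.74131686  0.2314695   0.99563852
 -0.05789334] [-0.21536105 -0.06690458 -4.50271119] 12.697779844807943
```

View pics/s4.png

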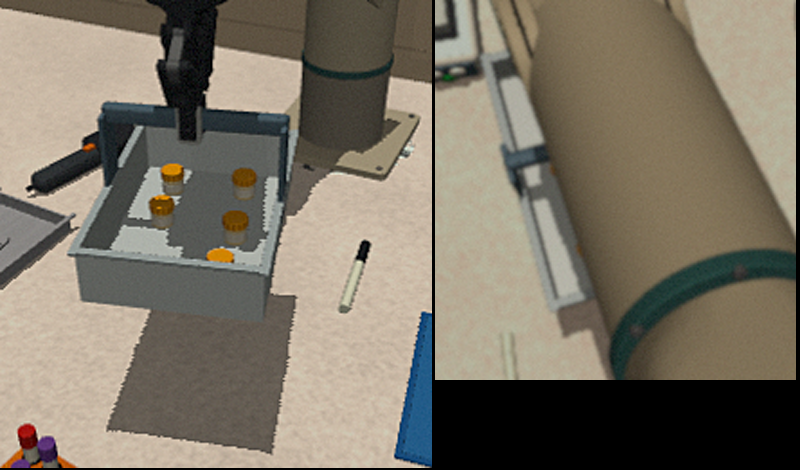

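Tote is level and clear, all five pots standing in it. Tipping gradually about tool −x and −y (tote +x,+y corner down).

Emit:
{"name": "apply_moves", "arguments": {"series": [[[0,0,0,-0.2,-0.2,0],[0,0,0,-0.25,-0.25,0],[0,0,0,-0.25,-0.25,0],[0,0,0,-0.25,-0.25,0],[0,0,0,-0.2,-0.2,0]]]}}

```text
clock: 19.0
eef_pos: [546.2, 24.4, 276.1]
tool_rot: [3.019, 0.121, 0.261]
force: [-0.5, -0.3, -3.9]
width: 12.8
```

Emit:
{"name": "apply_moves", "arguments": {"series": [[[0,0,0,-0.1,-0.1,0],[0,0,0,-0.1,-0.1,0],[0,0,0,-0.1,-0.1,0],[0,0,0,-0.1,-0.1,0],[0,0,0,-0.1,-0.1,0]]]}}

```text
clock: 19.62
eef_pos: [546.1, 23.6, 276.4]
tool_rot: [2.966, 0.172, 0.253]
force: [0.2, 0.4, -4.2]
width: 12.8
```

Emit:
{"name": "apply_moves", "arguments": {"series": [[[0,0,0,-0.1,-0.1,0],[0,0,0,-0.1,-0.1,0],[0,0,0,-0.1,-0.1,0],[0,0,0,-0.1,-0.1,0],[0,0,0,-0.1,-0.1,0]]]}}

```text
clock: 20.25
eef_pos: [546.1, 23.8, 276.3]
tool_rot: [2.912, 0.224, 0.242]
force: [-0.4, -0.9, -4.2]
width: 13.6
```

```bash
cat >> h.py <<'E'
def snap(n):
    p,R,s=tool(); print(s["clock"],s["qpos"],s["force"],s["width"]); print("tool z",R[:,2],"tilt",np.degrees(np.arccos(-R[2,2])))
    G=p-19*R[:,2]; T=np.c_[R[:,0],-R[:,1],-R[:,2]]
    for X in [(115,80),(115,-80),(-115,80),(-115,-80)]: print(np.round(G+T@np.array([*X,-125])),end=" ")
    a=viewer.get_image("scene"); cv2.imwrite(f"pics/{n}.png",cv2.resize(a[100:400,200:460],None,fx=2,fy=2,interpolation=cv2.INTER_CUBIC))
E
python3 -c "from h import *; snap('t1')"
```

```text
20.25 [-0.02380646  0.5636326  -0.35261853  1.58873515  0.40642763  1.29652443
 -0.24670721] [-0.38740617 -0.87007625 -4.16602576] 13.55165279274538
tool z [-0.15511957 -0.27286325 -0.94946488] tilt 18.292808128599326
[616.  96. 132.] [661. -53. 168.] [398.  43. 183.] [ 443. -107.  219.]
```

View pics/t1.png

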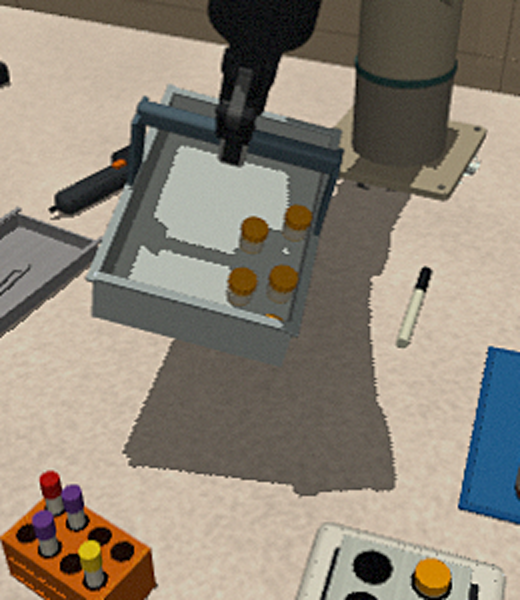

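Pots are sliding toward the fl corner (crop 280,300); two still trail at (255,232) and (298,217). Tipping further.

Emit:
{"name": "apply_moves", "arguments": {"series": [[[0,0,0,-0.15,-0.15,0],[0,0,0,-0.15,-0.15,0],[0,0,0,-0.15,-0.15,0],[0,0,0,-0.15,-0.15,0],[0,0,0,-0.15,-0.15,0]]]}}

```text
clock: 20.92
eef_pos: [546.1, 23.9, 276.3]
tool_rot: [2.827, 0.3, 0.221]
force: [0.2, 0.7, -5.0]
width: 13.0
```

Emit:
{"name": "apply_moves", "arguments": {"series": [[[0,0,0,-0.1,-0.15,0],[0,0,0,-0.1,-0.15,0],[0,0,0,-0.1,-0.15,0],[0,0,0,0,0,0],[0,0,0,0,0,0]]]}}

```text
clock: 21.55
eef_pos: [546.1, 23.7, 276.4]
tool_rot: [2.792, 0.343, 0.204]
force: [0.2, -0.3, -5.2]
width: 13.0
```

Emit:
{"name": "apply_moves", "arguments": {"series": [[[0,0,0,0,0,0],[0,0,0,0,0,0],[0,0,0,0,0,0],[0,0,0,0,0,0],[0,0,0,0,0,0]]]}}

```text
clock: 22.18
eef_pos: [546.0, 23.8, 276.3]
tool_rot: [2.792, 0.343, 0.204]
force: [0.2, -0.6, -3.8]
width: 13.0
```

```bash
python3 -c "
from h import *; snap('t2'); print(find('scene','pot1_mid'))"
```

```text
22.175 [-0.11601654  0.64018089 -0.31139754  1.50240048  0.46252379  1.4585843
 -0.29558711] [ 0.15905008 -0.59344517 -3.75200271] 13.008218962699907
tool z [-0.24011114 -0.39970875 -0.88463527] tilt 27.79332947978544
[602.  75. 118.] [651. -68. 170.] [390.  31. 195.] [ 439. -112.  247.] [(0.43, array([341.7, 219.6]))]
```

View pics/t2.png

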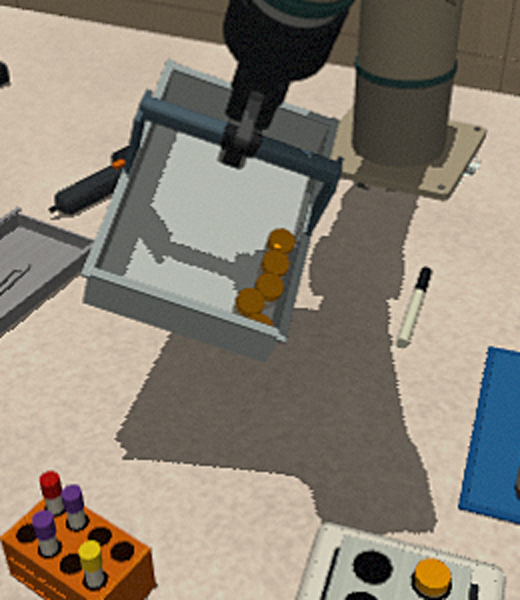

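All five are along the +y wall at that corner, but as a row of four plus one — the last (282,240) is about 85–95 mm from the corner. There's ample time, so I'll swing the y-tilt briefly past level with +x still down to bunch them, then tip back.

Emit:
{"name": "apply_moves", "arguments": {"series": [[[0,0,0,0.4,-0.08,0],[0,0,0,0.5,-0.08,0],[0,0,0,0.5,-0.08,0],[0,0,0,0.5,-0.08,0],[0,0,0,0.5,-0.08,0]]]}}

```text
clock: 22.9
eef_pos: [546.2, 23.2, 276.4]
tool_rot: [3.042, 0.384, 0.194]
force: [-0.0, -0.4, -3.6]
width: 13.2
```

Emit:
{"name": "apply_moves", "arguments": {"series": [[[0,0,0,0.5,0,0],[0,0,0,0.5,0,0],[0,0,0,0.4,0,0],[0,0,0,0.2,0,0],[0,0,0,0,0,0]]]}}

```text
clock: 23.52
eef_pos: [546.0, 23.3, 276.2]
tool_rot: [-3.076, 0.384, 0.194]
force: [-0.5, 0.7, -4.8]
width: 12.8
```

Run:
```python
from h import *
snap('t3')
def caps(n):
    a=cv2.imread(f"pics/{n}.png"); h=cv2.cvtColor(a,cv2.COLOR_BGR2HSV); m=cv2.inRange(h,(8,170,60),(28,255,255)); m[360:]=0
    k,_,st,ce=cv2.connectedComponentsWithStats(m); print([(np.round(ce[i]),st[i,2:]) for i in range(1,k) if st[i,4]>15])
caps('t2');caps('t3')
```

```text
23.525 [ 0.13595616  0.68123919 -0.39436319  1.39440513  0.16763888  1.49599991
 -0.08929656] [-0.49818091  0.70008855 -4.76264176] 12.787128088298303
tool z [-0.37971276 -0.00766472 -0.92507269] tilt 22.32068201152494
[597. 122. 140.] [624. -36. 130.] [388.  81. 226.] [415. -77. 216.] [(array([118., 163.]), array([13, 10, 99], dtype=int32)), (array([267., 277.]), array([  59,   96, 2404], dtype=int32))]
[(array([119., 163.]), array([ 15,  10, 106], dtype=int32)), (array([307., 273.]), array([  40,   82, 1381], dtype=int32)), (array([271., 307.]), array([ 26,  10, 176], dtype=int32))]
```

View pics/t3.png

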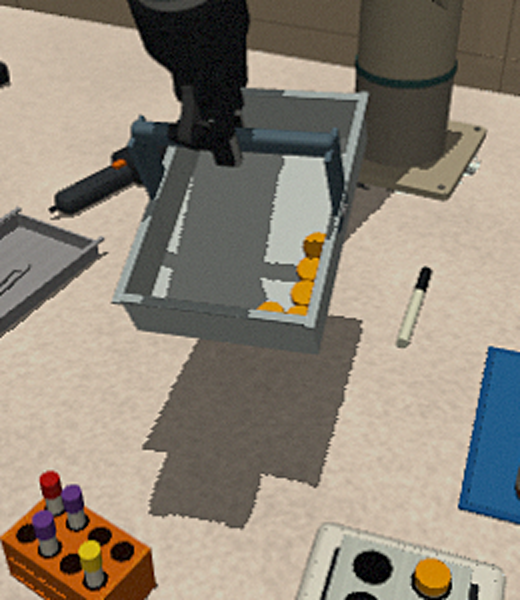

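Emit:
{"name": "apply_moves", "arguments": {"series": [[[0,0,0,0.3,0,0],[0,0,0,0.3,0,0],[0,0,0,0.3,0,0],[0,0,0,0.3,0,0],[0,0,0,0,0,0]]]}}

```text
clock: 24.2
eef_pos: [546.1, 22.5, 276.0]
tool_rot: [-2.951, 0.385, 0.192]
force: [0.6, -0.0, -5.2]
width: 13.1
```

```bash
cat >> h.py <<'E'
def caps(n=None,zc=30):
    p,R,s=tool(); G=p-19*R[:,2]; T=np.c_[R[:,0],-R[:,1],-R[:,2]]; O=G-125*T[:,2]
    a=viewer.get_image("scene")
    if n: cv2.imwrite(f"pics/{n}.png",cv2.resize(a[100:400,200:460],None,fx=2,fy=2,interpolation=cv2.INTER_CUBIC))
    m=cv2.inRange(cv2.cvtColor(a,cv2.COLOR_BGR2HSV),(8,170,50),(28,255,255))
    # local coordinates of every lid pixel, on the lids' plane; draw them as a map of the tote
    g=np.zeros((16,23),int)
    L=[]
    for y,x in np.argwhere(m):
        o,d=ray("scene",(x,y)); t=((O+zc*T[:,2]-o)@T[:,2])/(d@T[:,2]); q=T.T@(o+t*d-O)
        if abs(q[0])<118 and abs(q[1])<85: L.append(q[:2]); g[int(min(max((q[1]+80)//10,0),15)),int(min(max((q[0]+115)//10,0),22))]+=1
    L=np.array(L); print("clock",s["clock"],"slopes x,y deg",np.degrees(np.arcsin(T[2,:2])).round(1),"corner",(O+T@[115,80,0]).round(),"w",s["width"])
    print("x",L[:,0].min().round(),L[:,0].max().round(),"y",L[:,1].min().round(),L[:,1].max().round())
    for r in g[::-1]: print("".join("#" if v>5 else "+" if v>1 else "." for v in r))
E
python3 -c "from h import *; caps()"
```

```text
clock 24.2 slopes x,y deg [-22.   10.1] corner [599. 133. 150.] w 13.107749708036668
x 19.0 97.0 y 30.0 66.0
.......................
.............########+.
.............#########.
....................#+.
....................##.
.......................
.......................
.......................
.......................
.......................
.......................
.......................
.......................
.......................
.......................
.......................
```

Emit:
{"name": "apply_moves", "arguments": {"series": [[[0,0,0,0.3,0,0],[0,0,0,0.3,0,0],[0,0,0,0.2,0,0],[0,0,0,0,0,0],[0,0,0,0,0,0]]]}}

```text
clock: 24.88
eef_pos: [546.0, 23.9, 276.4]
tool_rot: [-2.866, 0.384, 0.195]
force: [-0.4, -0.2, -5.8]
width: 12.8
```

```bash
python3 -c "from h import *; caps()"
```

```text
clock 24.875 slopes x,y deg [-22.   14.6] corner [601. 143. 159.] w 12.847383273737325
x 71.0 97.0 y -50.0 63.0
.......................
....................#+.
...................+#+.
..................+##+.
...................##+.
....................##.
....................#..
.......................
.......................
...................##..
..................###+.
..................+##+.
....................#+.
.......................
.......................
.......................
```

Emit:
{"name": "apply_moves", "arguments": {"series": [[[0,0,0,-0.7,0.8,0],[0,0,0,-0.8,0.9,0],[0,0,0,-0.8,0.9,0],[0,0,0,-0.8,0.9,0],[0,0,0,-0.6,0.8,0]]]}}

```text
clock: 25.55
eef_pos: [544.8, 25.2, 276.8]
tool_rot: [3.016, -0.064, 0.164]
force: [-0.1, 0.1, -5.5]
width: 12.7
```

```bash
python3 -c "from h import *; caps()"
```

```text
clock 25.55 slopes x,y deg [ 3.7 -7.2] corner [654. 110. 169.] w 12.701707234111337Traceback (most recent call last):
  File "<string>", line 1, in <module>
    from h import *; caps()
                     ~~~~^^
  File "h.py", line 41, in caps
    print("x",L[:,0].min().round(),L[:,0].max().round(),"y",L[:,1].min().round(),L[:,1].max().round())
              ~^^^^^
IndexError: too many indices for array: array is 1-dimensional, but 2 were indexed
```

Emit:
{"name": "apply_moves", "arguments": {"series": [[[0,0,0,-0.3,0.1,0],[0,0,0,-0.3,0.1,0],[0,0,0,-0.4,0,0],[0,0,0,-0.5,0,0],[0,0,0,-0.5,0,0]]]}}

```text
clock: 26.22
eef_pos: [545.3, 24.3, 276.1]
tool_rot: [2.807, -0.08, 0.164]
force: [0.4, 0.6, -4.6]
width: 13.0
```

```bash
sed -i 's/    L=np.array(L); print/    L=np.array(L).reshape(-1,2); print/; s/^    print("x",L/    if len(L): print("x",L/' h.py; python3 -c "from h import *; caps()"
```

```text
clock 26.225 slopes x,y deg [  4.6 -19.1] corner [662.  85. 159.] w 12.954775574532277
x 68.0 79.0 y -20.0 1.0
.......................
.......................
.......................
.......................
.......................
.......................
.......................
...................+...
..................##...
..................##...
.......................
.......................
.......................
.......................
.......................
.......................
```

Emit:
{"name": "apply_moves", "arguments": {"series": [[[0,0,0,0,0,0],[0,0,0,0,0,0],[0,0,0,0,0,0],[0,0,0,0,-0.3,0],[0,0,0,0,-0.6,0]]]}}

```text
clock: 26.9
eef_pos: [545.6, 23.3, 276.8]
tool_rot: [2.809, 0.008, 0.134]
force: [0.9, -0.0, -4.7]
width: 12.9
```

Emit:
{"name": "apply_moves", "arguments": {"series": [[[0,0,0,0,-0.7,0],[0,0,0,0,-0.7,0],[0,0,0,0,-0.7,0],[0,0,0,-0.1,-0.7,0],[0,0,0,-0.1,-0.5,0]]]}}

```text
clock: 27.52
eef_pos: [547.0, 23.5, 276.1]
tool_rot: [2.768, 0.332, 0.015]
force: [0.6, 0.0, -4.7]
width: 12.7
```

Emit:
{"name": "apply_moves", "arguments": {"series": [[[0,0,0,0,0,0],[0,0,0,0,0,0],[0,0,0,0,0,0],[0,0,0,0,0,0],[0,0,0,0,0,0]]]}}

```text
clock: 28.15
eef_pos: [546.0, 23.8, 276.6]
tool_rot: [2.767, 0.331, 0.016]
force: [0.0, -0.3, -5.0]
width: 12.6
```

```bash
python3 -c "from h import *; caps('t5')"
```

```text
clock 28.15 slopes x,y deg [-19.  -20.2] corner [613.  61. 118.] w 12.603564044828108
x 42.0 99.0 y 7.0 77.0
................######.
...............#######.
................######.
....................##.
....................##.
....................+#.
....................##.
.....................+.
.......................
.......................
.......................
.......................
.......................
.......................
.......................
.......................
```

Run:
```python
from h import *
a=viewer.get_image("scene"); b=cv2.resize(a[180:300,270:370],(400,480),interpolation=cv2.INTER_CUBIC)
cv2.imwrite("pics/fin.png",np.hstack([cv2.resize(a[60:480,120:560],(400,382)),b[:382]]))
for l in["bottle_mid","jar_mid","marker_mid","timer_mid","rack_mid","scanner_mid","forceps_mid"]: print(l,find("scene",l)[:1])
```

```text
bottle_mid [(0.62, array([485.2, 284. ]))]
jar_mid [(0.96, array([473.8, 333.7]))]
marker_mid [(0.73, array([124.2, 310.7]))]
timer_mid [(0.6, array([476. , 247.1]))]
rack_mid [(0.71, array([242.2, 379.3]))]
scanner_mid [(0.74, array([242.9, 193. ]))]
forceps_mid [(0.73, array([242.2, 379.8]))]
```

View pics/fin.png

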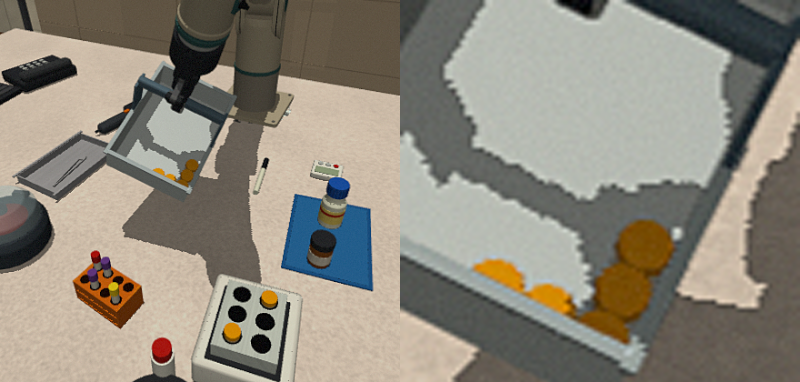

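The last picture shows all five pots in an L in the corner facing the heater: three on the +y wall at (645,245), (622,290) and (605,325), and two on the +x wall at (550,298) and (498,272). The bottle stands on the mat and the bystanders look unmoved.

```bash
python3 -c "
from cell import ctrl
s=ctrl.read_state(); print(s['clock'],abs(s['qd']).max(),s['width'],s['force']); print(ctrl.finish_job())"
```

```text
28.6 0.0014034147673247397 12.997163215953993 [ 0.58191416  0.45779478 -3.85757269]
the job is handed in; nothing more can be done
None
```

The job is done and was handed in at 28.6 s. The bottle stands upright and released on the free end of the mat. The arm is holding the tote by its handle, tipped towards the corner nearest the heater.

- **Tote:** it is tipped about 19° along x and 20° along y, with its lowest corner about 118 mm above the bench. The arm was still, with the grip steady at 13 mm.
- **Pots:** after the first tip they lay as a row of four plus one along one wall. I swung the tilt the other way and back to bunch them. In the last picture all five are in the corner, three along one wall and two along the other, with the far edges of the outer ones about 73 mm from it.
- **Everything else:** the last picture shows the jar, rack, marker, timer, heater and mat where they were. I checked this by eye only, not by measurement.
- **Checks that disagreed:** the trained networks gave wrong positions for the marker and forceps in the last picture (the forceps answer landed on the rack). While the tote leaned towards the robot, the camera could not see most of the pots; all five were back in view at the end.

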